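# Gauge the lamp head

## Robot

A 6-joint arm with a two-finger parallel gripper is mounted at the origin on the work surface. World frame = base frame: x ahead of the robot, y to its left, z up, the work surface at z = 0. Lengths are in m, angles in rad, forces in N, time in s.
With the tool pointing down it reaches from about 0.3 to 1 m from the base axis. Payload 5.1 kg.
Tool frame: the origin (TCP) lies at the very end of the fingers, on their centre line; the grasp point (between the pads) lies robot.hold_point_z behind it (robot.hold_point_z is the distance from the TCP to the grasp point, in m); z points along the fingers, y is the direction in which the jaws open and shut (so a half turn about z gives the same grasp; the last joint's range is limited). The gripper opens to 95 mm and grips with 3 to 60 N. Pads are 20 mm wide; open, the fingers measure 119 mm over their backs; the gripper's body (75 mm by 180 mm) begins 59 mm behind the grasp point.
Start: joints at [1.215, 0.124, 1.65, -0, 1.367, -0.083], TCP at [0.175, 0.626, 0.215] pointing down, gripper open.
Joint ranges: [-2.61, 2.61], [-1.02, 2.33], [0.03, 2.71], [-1.35, 4.49], [0.32, 2.68], [-2.91, 2.91]. Speed limits (rad/s): [2.57, 2.57, 3.14, 3.14, 3.14, 3.14].

## Interface

Orientations are given as a unit quaternion [w, x, y, z].
In Python, from cell import robot, optics gives the robot as it stands.
- The arm moves only by the shell command python3 -m handwheel 'ROWS' [FORCE]. ROWS is JSON, a list of rows, each a list of 3 entries, a list of its own where there are three numbers: the finger opening in mm, from 0 to 95.1, then the shift along the tool's x, y, z in mm, then the turn, a rotation vector about the tool's x, y, z in rad. In form: [[jaw, [dx, dy, dz], [wx, wy, wz]], ...]. A call has 1 to 20 rows; each row shifts and turns the commanded pose from where the row before left it, along the tool's axes as they then stand; what a row does not reach is not made up. A row lasts 1/8 s, in which the tool goes at most 62.5 mm and 10.7 degrees, less where a joint would pass 70% of its speed; a pose out of reach is approached as far as the arm can. A call with a gripper value outside its range is refused whole. The fingers move at their own pace and stop on an object; FORCE is the grip in N (left out, the last holds). Time passes only in rows, so rows that do not move let the fingers close. It gives the time, the measured TCP pose, the force and the opening at its end, in the units of the state.
- robot.sense(): the state, without advancing time (a new reading comes with each control period).
- optics.read_camera(name): name is "scene" or "side" or "wrist"; returns a dict with "frame" (480x640x3 uint8, red, green, blue), "depth" (480x640 float32, m along the optical axis (not along the pixel's ray), 0 where there is no reading), "fx", "fy", "cx", "cy" (pixels), "T" (4x4, takes a point from camera to world coordinates). Camera axes: x right, y down, z forward; pixel columns grow to the right and rows downward; lengths in m; the calibration is good to about 2 mm. The wrist camera is an equidistant fisheye: a pixel r from the principal point sees the ray r / f radians off the axis. A picture is of the moment at which its call begins.
- robot.close_job(): hands the job in, once; it reports no verdict.
Trained networks look in the newest picture that a camera, given by its name, has taken for a name from the list of things; names that differ only in an ending like _2 or _b are one class to them, and where a whole thing is asked for, a point or a joint stands for the part that bears it (a point fixed in the world has none). Each returns a list of dicts, best first, with "confidence" (0 to 1); they miss things now and then, are a little off and sometimes report something else, mostly with a low value. They report only what shows in the picture. A call takes as long as a camera call. They do not tell look-alikes from the thing itself.
- optics.boxes_of(camera, name): "centre" ([x, y, z] in m, in the coordinates of the camera as it stood for that picture, good to about 4 mm: the middle of the surface that is visible of it).
- optics.place_of(camera, name): "centre" ([x, y, z] in m, in the coordinates of the camera as it stood for that picture, good to about 4 mm: a listed point, or the origin of a listed thing).
The state is a dict: "time_s": time; "q": joint angles; "qd": joint speeds; "joint_torque": joint torques, N m; "eef_pos": TCP position; "tool_rot": TCP orientation; "contact_force": force on the tool from outside, world axes, zero at the start; "wrist_torque": the same for the moment, N m; "finger_gap": finger opening in m.
Only numpy, scipy, OpenCV 4.12 (cv2) and the standard library are available. Lean on these libraries where they do the work, as an engineer would, in place of code of your own. Each camera call takes 0.05 s, during which the arm holds its last target. There are 200 camera calls.

## Task

Pick up the bridge gauge by its square housing and lower it gently astride the black lamp head, legs standing on the shelf either side, so that the sprung foot rests about the middle of the head's flat back and reads its height. Keep hold until it stands on the shelf, then let go and leave it there upright; the head stays where it lies.

Things in the scene. Friction and masses are not known exactly. Their poses are not given: they have to be found in the camera images.
- gauge_grip (a point): Bridge gauge, 0.5 kg: steel bridge along y (124 mm; top 67, underside 55 mm up) on two legs, inner faces 50 mm either side, feet 40 mm along x. On its middle an upright square housing, 26 x 26 mm, 60 to 135 mm up: grip from above by either pair of faces. Point: on the housing's axis, 100 mm above the underside; z up. A sprung 20 mm foot hangs on this axis. Starts standing on the shelf.
- head_center (a point): Lamp head: loose squat black drum, 54 mm across, 34 mm high, flat closed back on top, with a cable stub on one side reaching 34 mm from the axis (along x). Point: middle of the drum, 17 mm above the shelf; z up. Not the open black ring (11 mm high) nor the slim black knob (46 mm high). Things round it are under 70 mm high and leave room for the gauge at any yaw.
- gauge_slide (a joint): Slide of the gauge's foot (m): 0 fully down, its underside 2 mm above the legs' undersides; grows as the foot is pushed up, to 0.045. With the legs on the shelf it reads part height less 2 mm: 0.032 on the lamp head. A soft spring presses the foot down with 0.6 to 1.3 N; the gauge's weight overcomes it.
Mind the look-alikes: they are no part of the job. Leave any purple or yellow look-alike of the part that bears gauge_grip alone.

How it is judged:
By the outcome, as a careful person would: the job done as asked, in the order asked, and still so for the second after the job is handed in, with the robot touching nothing.
It also fails if it takes over 45 s, if anything falls off the work surface, if the arm or the gripper's body presses on something with over 40 N, if the wrist force passes 120 N, or if a joint passes its speed limit or range.

## Working session

There is one attempt and no reset: what is moved stays moved. The work goes in short steps, Python scripts to look and compute and a shell command to move; the robot and the scene stay as the last step left them, time stands still between calls to the robot, and variables do not carry over. Pictures are saved under pics/ and viewed, about 8 in all and at most 12, crops included, and the job is handed in when it is done.

```bash
ls; mkdir -p pics
cat > h.py <<'E'
from cell import robot, optics
import numpy as np, cv2
from scipy.spatial.transform import Rotation as R
def shot(cam,fn=None):
    c=optics.read_camera(cam)
    if fn: cv2.imwrite('pics/'+fn,c['frame'][:,:,::-1])
    return c
def w(c,p): return (np.array(c['T'])@np.r_[p,1])[:3]
def pix(c,p,fish=False):
    x,y,z=p
    if fish:
        r=np.hypot(x,y); t=np.arctan2(r,z); return c['cx']+c['fx']*t*x/r, c['cy']+c['fy']*t*y/r
    return c['cx']+c['fx']*x/z, c['cy']+c['fy']*y/z
def find(cam,c):
    for n in ('gauge_grip','head_center'):
        for f in ('place_of','boxes_of'):
            for d in getattr(optics,f)(cam,n):
                print(cam,n,f,round(d['confidence'],2),w(c,d['centre']).round(4),np.round(pix(c,d['centre'],cam=='wrist')))
E
python3 - <<'E'
from h import *
s=robot.sense();print(robot.hold_point_z,s['eef_pos'],s['tool_rot'])
ims=[]
for n in('scene','side'):
    c=shot(n,n+'0.png');find(n,c);ims.append(c['frame'])
    print(np.array(c['T']).round(3).tolist())
cv2.imwrite('pics/both.png',cv2.resize(np.vstack(ims),(480,720))[:,:,::-1])
E
```

```text
pics
0.0188 [0.17495094 0.62535122 0.21338554] [-2.21402354e-04  1.35977077e-01  9.90711440e-01 -1.01391666e-03]
scene gauge_grip place_of 0.87 [0.3392 0.1948 0.0959] [487. 292.]
scene gauge_grip place_of 0.74 [0.4837 0.1934 0.1044] [412. 346.]
scene gauge_grip place_of 0.59 [0.3476 0.0157 0.1024] [401. 209.]
scene gauge_grip boxes_of 0.9 [0.3549 0.0155 0.0709] [395. 223.]
scene gauge_grip boxes_of 0.79 [0.3476 0.2003 0.0651] [480. 308.]
scene gauge_grip boxes_of 0.78 [0.4914 0.195  0.0667] [404. 360.]
[[-0.803, 0.495, -0.331, 0.775], [0.595, 0.682, -0.426, 0.348], [0.015, -0.539, -0.842, 0.848], [0.0, 0.0, 0.0, 1.0]]
side gauge_grip place_of 0.97 [0.4836 0.1958 0.1012] [283. 180.]
side gauge_grip place_of 0.88 [0.3432 0.1974 0.1   ] [220. 197.]
side gauge_grip place_of 0.69 [0.3412 0.0111 0.1001] [250. 252.]
side gauge_grip boxes_of 0.77 [0.3362 0.0012 0.0673] [252. 269.]
side gauge_grip boxes_of 0.74 [0.4847 0.1886 0.0669] [286. 194.]
side gauge_grip boxes_of 0.71 [0.3368 0.1856 0.0657] [221. 215.]
side head_center place_of 0.92 [0.601  0.2999 0.0148] [312. 177.]
side head_center boxes_of 0.63 [0.5908 0.2929 0.024 ] [309. 176.]
[[0.891, -0.303, 0.337, 0.197], [-0.453, -0.575, 0.682, -0.554], [-0.013, -0.76, -0.649, 0.612], [0.0, 0.0, 0.0, 1.0]]
```

View pics/scene0.png

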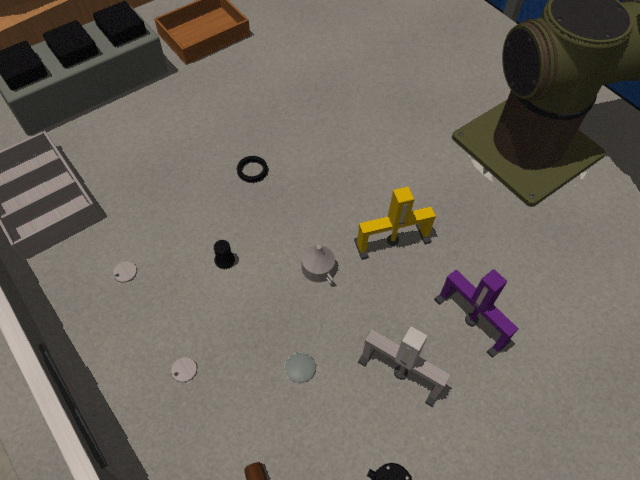

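View pics/side0.png

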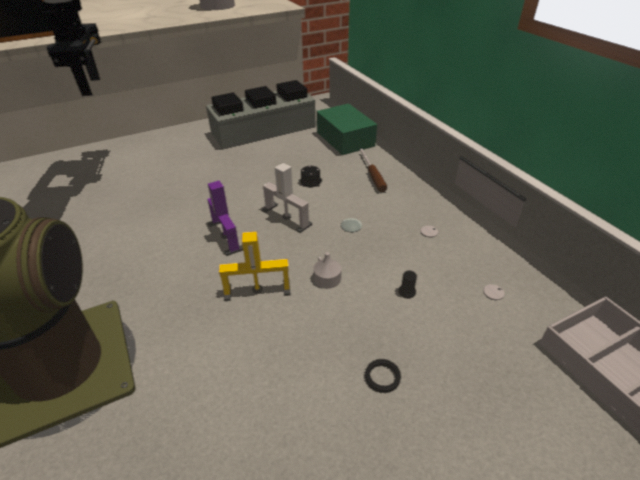

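Candidates for the gauge are grey at scene (412,346), purple at (487,292) and yellow at (401,209). Grey is the one meant, since purple and yellow are to be left alone. For the head, the squat drum with a stub at side (311,177) and scene (390,472) fits. The ring at scene (252,168) and the knob at (224,254) do not. I'll confirm in a crop and measure.

Run:
```python
from h import *
def cloud(c):
    d=c['depth'];v,u=np.nonzero(d);z=d[v,u]
    P=np.c_[(u-c['cx'])/c['fx']*z,(v-c['cy'])/c['fy']*z,z]
    T=np.array(c['T']);return P@T[:3,:3].T+T[:3,3],u,v
ims=[]
for n in('scene','side'):
    c=shot(n);P,u,v=cloud(c)
    for nm,ctr,rad,lo,hi in(('bridge',(.484,.195),.09,.061,.073),('housetop',(.484,.195),.04,.128,.145),('headtop',(.6,.3),.06,.028,.042)):
        m=(np.hypot(P[:,0]-ctr[0],P[:,1]-ctr[1])<rad)&(P[:,2]>lo)&(P[:,2]<hi)
        if m.sum()<8: print(n,nm,m.sum());continue
        r=cv2.minAreaRect(P[m][:,:2].astype(np.float32)*1000)
        print(n,nm,m.sum(),np.round(r[0],1),np.round(r[1],1),round(r[2],1),'corners',cv2.boxPoints(r).round(0).tolist(),'zmed',np.median(P[m,2]).round(4), np.median(P[m],0).round(3))
    f=c['frame'];a,b=(310,320) if n=='scene' else (220,110)
    ims.append(cv2.resize(f[b:b+160,a:a+160],(390,390),interpolation=cv2.INTER_CUBIC))
cv2.imwrite('pics/crop1.png',np.hstack(ims)[:,:,::-1])
```

```text
scene bridge 1113 [487.2 193.9] [ 24.7 123.5] 21.9 corners [[453.0, 247.0], [499.0, 132.0], [522.0, 141.0], [476.0, 256.0]] zmed 0.0674 [0.487 0.207 0.067]
scene housetop 414 [485.8 193.6] [27.2 26. ] 20.8 corners [[469.0, 201.0], [478.0, 177.0], [503.0, 186.0], [494.0, 211.0]] zmed 0.1352 [0.487 0.194 0.135]
scene headtop 483 [591.8 292.8] [21.1 48.2] 53.8 corners [[566.0, 298.0], [605.0, 270.0], [617.0, 287.0], [579.0, 316.0]] zmed 0.0346 [0.593 0.293 0.035]
side bridge 316 [482.3 194.2] [ 28.1 126.5] 24.4 corners [[443.0, 246.0], [496.0, 131.0], [521.0, 142.0], [469.0, 258.0]] zmed 0.0665 [0.484 0.179 0.066]
side housetop 118 [482.3 193. ] [27.5 27.7] 22.1 corners [[464.0, 201.0], [475.0, 175.0], [500.0, 185.0], [490.0, 211.0]] zmed 0.134 [0.481 0.19  0.134]
side headtop 192 [597.2 303.3] [48.3 48.8] 2.5 corners [[572.0, 327.0], [574.0, 278.0], [622.0, 280.0], [620.0, 329.0]] zmed 0.0332 [0.596 0.301 0.033]
```

View pics/crop1.png

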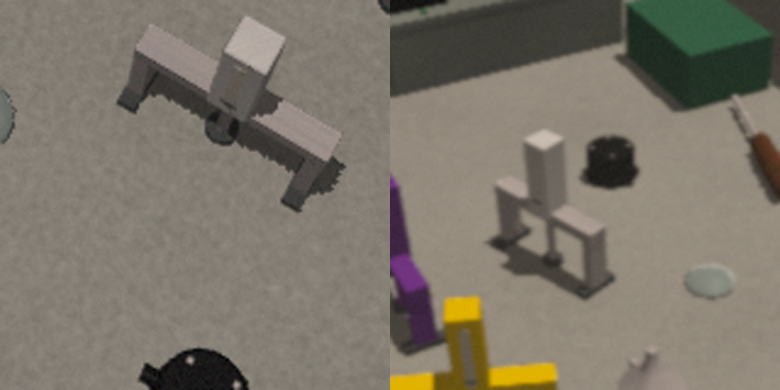

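Crop: the grey gauge stands astride nothing at scene (412,346), and the black drum with its stub is at scene (390,472). Both match the description. I'll work out the rows, hovering over the gauge first.

```bash
cat >> h.py <<'E'
def plan(target,jawyaw):
    """turn (about tool z) then shift in turned tool axes, mm; jawyaw deg: world direction of tool y"""
    s=robot.sense();q=s['tool_rot'];r=R.from_quat([q[1],q[2],q[3],q[0]]);M=r.as_matrix()
    cur=np.degrees(np.arctan2(M[1,1],M[0,1]));d=(jawyaw-cur+90)%180-90
    t=-np.radians(d) # tool z down
    tz=M[:,2]; level=np.cross(tz,[0,0,-1]) ; lv=M.T@level
    M2=M@R.from_rotvec([0,0,t]).as_matrix()
    print('t',s['time_s'],'pos',np.round(s['eef_pos'],4),'q6',round(s['q'][5],2),'jaw',round(cur,1),'turn wz',round(t,3),'level wx wy',lv.round(4),'shift',(1000*M2.T@(np.array(target)-s['eef_pos'])).round(1),'F',np.round(s['contact_force'],1),'gap',round(s['finger_gap'],4))
E
python3 - <<'E'
from h import *
plan([.484,.194,.20],112); plan([.484,.194,.20],22)
E
```

```text
t 0.6 pos [0.1752 0.6259 0.2147] q6 -0.08 jaw 74.4 turn wz -0.657 level wx wy [-0. -0. -0.] shift [-124.5 -516.2   14.6] F [ 0.5 -0.   0.3] gap 0.095
t 0.6 pos [0.1752 0.6259 0.2147] q6 -0.08 jaw 74.4 turn wz 0.914 level wx wy [-0. -0. -0.] shift [-516.2  124.5   14.6] F [ 0.5 -0.   0.3] gap 0.095
```

```bash
python3 -m handwheel '[[95,[0,0,0],[0,0,-0.164]],[95,[0,0,0],[0,0,-0.164]],[95,[0,0,0],[0,0,-0.164]],[95,[0,0,0],[0,0,-0.165]],[95,[-10,-40,0],[0,0,0]],[95,[-10,-40,0],[0,0,0]],[95,[-10,-40,0],[0,0,0]],[95,[-10,-40,0],[0,0,0]],[95,[-10,-40,0],[0,0,0]],[95,[-10,-40,0],[0,0,0]],[95,[-10,-40,0],[0,0,0]],[95,[-10,-40,0],[0,0,0]],[95,[-10,-40,0],[0,0,0]],[95,[-10,-40,0],[0,0,0]],[95,[-10,-40,0],[0,0,0]],[95,[-10,-40,0],[0,0,0]],[95,[-4,-36,0],[0,0,0]],[95,[0,0,0],[0,0,0]],[95,[0,0,0],[0,0,0]]]' 15
python3 - <<'E'
from h import *
plan([.484,.194,.082],112)
c=shot('wrist','w1.png');find('wrist',c)
E
```

```text
time_s: 2.98
eef_pos: [0.4833, 0.1944, 0.2147]
tool_rot: [-0.0, -0.191, 0.982, 0.0]
contact_force: [-0.4, 0.5, 0.0]
finger_gap: 0.0952
t 2.975 pos [0.4833 0.1944 0.2147] q6 -1.68 jaw 112.0 turn wz 0.0 level wx wy [0.0005 0.0001 0.    ] shift [ -0.5  -0.7 132.7] F [-0.4  0.5  0. ] gap 0.0952
wrist gauge_grip place_of 0.77 [0.4812 0.1949 0.1012] [318. 231.]
wrist gauge_grip place_of 0.72 [0.3392 0.1935 0.0991] [387.  63.]
wrist gauge_grip boxes_of 0.92 [0.3688 0.0102 0.0668] [173.  33.]
wrist gauge_grip boxes_of 0.68 [0.4771 0.1922 0.0674] [317. 216.]
wrist gauge_grip boxes_of 0.62 [0.3456 0.1922 0.0653] [375.  76.]
wrist head_center boxes_of 0.55 [0.5801 0.3013 0.0128] [372. 324.]
```

View pics/w1.png

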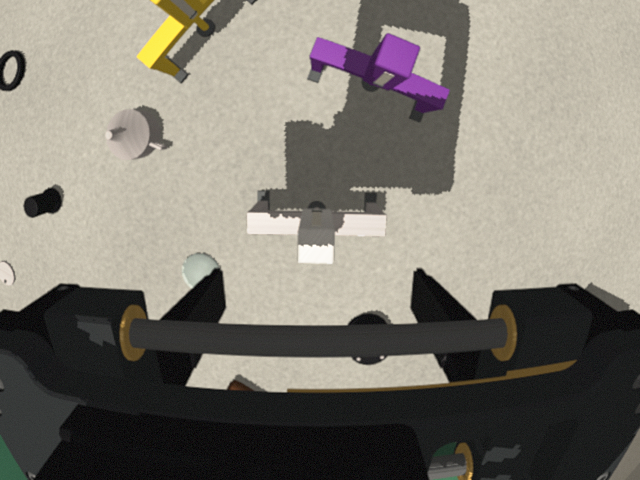

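The wrist view shows the grey gauge square between the fingers (housing at 317,250; bridge level at row 222), and the head behind the gripper at (368,340). I'll descend and grip.

```bash
python3 -m handwheel '[[95,[0,0,25],[0,0,0]],[95,[0,0,25],[0,0,0]],[95,[0,0,25],[0,0,0]],[95,[0,0,25],[0,0,0]],[95,[0,0,20],[0,0,0]],[95,[0,0,13],[0,0,0]],[95,[0,0,0],[0,0,0]],[20,[0,0,0],[0,0,0]],[20,[0,0,0],[0,0,0]],[20,[0,0,0],[0,0,0]],[20,[0,0,0],[0,0,0]],[20,[0,0,0],[0,0,0]],[20,[0,0,0],[0,0,0]],[20,[0,0,0],[0,0,0]]]' 25
```

```text
time_s: 4.97
eef_pos: [0.4835, 0.194, 0.0816]
tool_rot: [-0.0, -0.191, 0.982, 0.0]
contact_force: [0.4, -0.2, -0.4]
finger_gap: 0.0302
```

```bash
python3 -m handwheel '[[20,[0,0,0],[0,0,0]],[20,[0,0,0],[0,0,0]],[20,[0,0,0],[0,0,0]],[20,[0,0,0],[0,0,0]]]' 25; python3 -m handwheel '[[20,[0,0,-15],[0,0,0]],[20,[0,0,-25],[0,0,0]],[20,[0,0,-25],[0,0,0]],[20,[0,0,-20],[0,0,0]],[20,[0,0,-10],[0,0,0]],[20,[0,0,0],[0,0,0]],[20,[0,0,0],[0,0,0]]]'
python3 - <<'E'
from h import *
ims=[]
for n in('scene','side','wrist'):
    c=shot(n,n+'2.png');find(n,c);ims.append(cv2.resize(c['frame'],(400,300)))
cv2.imwrite('pics/m2.png',np.vstack([np.hstack(ims[:2]),np.hstack([ims[2],ims[2]*0])])[:,:,::-1])
E
```

```text
time_s: 5.48
eef_pos: [0.4835, 0.194, 0.0816]
tool_rot: [-0.0, -0.191, 0.982, -0.0]
contact_force: [0.7, -1.9, 0.7]
finger_gap: 0.026
time_s: 6.35
eef_pos: [0.4827, 0.1939, 0.1754]
tool_rot: [-0.001, -0.191, 0.982, -0.0]
contact_force: [-0.4, 0.1, -4.7]
finger_gap: 0.0261
scene gauge_grip place_of 0.94 [0.4847 0.1945 0.1955] [424. 319.]
scene gauge_grip place_of 0.8 [0.3425 0.0153 0.1005] [403. 208.]
scene gauge_grip place_of 0.79 [0.3382 0.1958 0.1009] [489. 291.]
scene gauge_grip boxes_of 0.8 [0.3603 0.0104 0.0847] [391. 217.]
scene gauge_grip boxes_of 0.78 [0.3486 0.1984 0.0852] [483. 301.]
scene gauge_grip boxes_of 0.68 [0.4913 0.1935 0.1607] [414. 332.]
scene head_center boxes_of 0.95 [0.5966 0.295  0.0362] [391. 474.]
side gauge_grip place_of 0.97 [0.4865 0.1962 0.1953] [281. 139.]
side gauge_grip place_of 0.96 [0.3413 0.01   0.1035] [250. 251.]
side gauge_grip place_of 0.86 [0.3419 0.2007 0.1011] [218. 196.]
side gauge_grip boxes_of 0.7 [0.3385 0.1865 0.0676] [221. 213.]
side gauge_grip boxes_of 0.59 [0.4787 0.1884 0.1524] [281. 161.]
side gauge_grip boxes_of 0.57 [0.3359 0.001  0.0692] [251. 269.]
side head_center place_of 0.52 [0.601  0.3038 0.0134] [311. 177.]
side head_center boxes_of 0.74 [0.6004 0.2816 0.0247] [315. 177.]
wrist gauge_grip place_of 0.8 [0.343  0.1911 0.0998] [392.  55.]
wrist gauge_grip place_of 0.61 [0.4841 0.1945 0.1939] [317. 308.]
wrist gauge_grip boxes_of 0.9 [0.3448 0.19   0.0654] [381.  66.]
wrist gauge_grip boxes_of 0.82 [0.3805 0.0016 0.0679] [142.  32.]
wrist gauge_grip boxes_of 0.74 [0.472  0.1907 0.1615] [319. 258.]
```

View pics/m2.png

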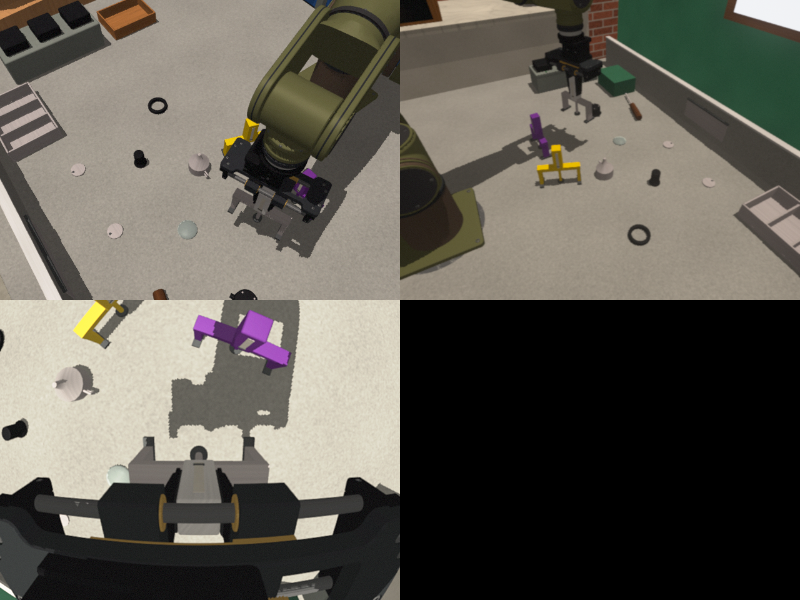

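The gauge is held (4.7 N, gap 26 mm) and lifted clear. The wrist view shows it upright between the pads, bridge level. Now a circle fit on the head's top, corrected by the known gauge offset in each camera.

Run:
```python
from h import *
from scipy.optimize import least_squares
for n in('scene','side'):
    c=shot(n);d=c['depth'];v,u=np.nonzero(d);z=d[v,u]
    T=np.array(c['T']);P=np.c_[(u-c['cx'])/c['fx']*z,(v-c['cy'])/c['fy']*z,z]@T[:3,:3].T+T[:3,3]
    m=(np.hypot(P[:,0]-.6,P[:,1]-.3)<.055)&(P[:,2]>.029)&(P[:,2]<.042)&(v<478)
    Q=P[m][:,:2]*1000
    H=cv2.convexHull(Q.astype(np.float32))[:,0]
    # side: all rim; keep hull pts not on image border
    print(n,m.sum(),'vmax',v[m].max(),'x',Q[:,0].min(),Q[:,0].max(),'y',Q[:,1].min(),Q[:,1].max())
    Pm=v[m].max();hv=[v[m][np.argmin(np.hypot(*(Q-h).T))] for h in H]
    K=H[np.array(hv)<475]
    for r in(25.5,27):
        f=least_squares(lambda p:np.hypot(K[:,0]-p[0],K[:,1]-p[1])-r,[600,300],loss='soft_l1')
        print(r,f.x.round(1),f.fun.round(1))
```

```text
scene 408 vmax 477 x 575.478213178229 615.3772097203373 y 279.57414537094786 312.2973313044371
25.5 [601.1 304.9] [-0.3  0.1 -0.2 -0.1  0.   0.3  0.1  0.1  0.2 -0.1 -0.4 -0.2  0.1]
27 [602.1 306.4] [-1.  -0.3 -0.3  0.   0.2  0.5  0.4  0.4  0.4 -0.1 -0.5 -0.5 -0.4]
side 123 vmax 176 x 583.128230312866 621.9537332465626 y 276.9347903521897 327.59653084555
25.5 [597.1 304.8] [-0.6  0.   2.5 -4.9 -7.5 -5.   0.6  0.4  2.4  0.1 -0.4 -0.8]
27 [595.9 306.4] [-0.9 -0.7  0.4 -7.8 -8.6 -5.9 -0.1 -0.1  2.7  0.6 -0.  -0.6]
```

Run:
```python
from h import *
plan([.5985,.3055,.1754],112)
```

```text
t 7.2 pos [0.4835 0.194  0.1767] q6 -1.68 jaw 112.0 turn wz 0.0 level wx wy [0. 0. 0.] shift [-148.4   60.3    1.3] F [ 0.5 -0.5 -4.8] gap 0.0263
```

```bash
python3 -m handwheel '[[20,[-8,3,0],[0,0,0]],[20,[-20,8,0],[0,0,0]],[20,[-24,10,0],[0,0,0]],[20,[-24,10,0],[0,0,0]],[20,[-24,10,0],[0,0,0]],[20,[-24,10,0],[0,0,0]],[20,[-16,6,0],[0,0,0]],[20,[-8.4,3.3,0],[0,0,0]],[20,[0,0,0],[0,0,0]],[20,[0,0,20],[0,0,0]],[20,[0,0,15],[0,0,0]],[20,[0,0,0],[0,0,0]],[20,[0,0,0],[0,0,0]]]'
python3 - <<'E'
from h import *
plan([.5985,.3055,.083],112)
ims=[]
for n in('scene','side'):
    c=shot(n,n+'3.png');find(n,c);f=c['frame'];a,b=(310,280) if n=='scene' else (220,80)
    ims.append(cv2.resize(f[b:b+200,a:a+200],(400,400),interpolation=cv2.INTER_CUBIC))
cv2.imwrite('pics/m3.png',np.hstack(ims)[:,:,::-1])
E
```

```text
time_s: 8.82
eef_pos: [0.5984, 0.3054, 0.1415]
tool_rot: [-0.0, -0.191, 0.982, -0.0]
contact_force: [0.1, 0.2, -5.6]
finger_gap: 0.0259
t 8.825 pos [0.5984 0.3054 0.1415] q6 -1.56 jaw 112.0 turn wz 0.0 level wx wy [-0.0001 -0.0002 -0.    ] shift [-0.1  0.  58.5] F [ 0.1  0.2 -5.6] gap 0.0259
scene gauge_grip place_of 0.95 [0.3499 0.01   0.1036] [397. 207.]
scene gauge_grip place_of 0.85 [0.5999 0.3042 0.1615] [408. 461.]
scene gauge_grip place_of 0.69 [0.3392 0.1967 0.0991] [489. 292.]
scene gauge_grip boxes_of 0.9 [0.3548 0.0174 0.07  ] [395. 224.]
scene gauge_grip boxes_of 0.74 [0.6197 0.2632 0.1274] [368. 448.]
scene gauge_grip boxes_of 0.58 [0.3443 0.202  0.0657] [483. 307.]
side gauge_grip place_of 0.9 [0.3405 0.0089 0.1024] [250. 252.]
side gauge_grip place_of 0.8 [0.6019 0.3085 0.1636] [309. 120.]
side gauge_grip place_of 0.75 [0.3399 0.2002 0.1009] [218. 197.]
side gauge_grip boxes_of 0.91 [0.3359 0.1863 0.0665] [220. 214.]
side gauge_grip boxes_of 0.85 [0.3371 0.0018 0.0693] [252. 268.]
side gauge_grip boxes_of 0.57 [0.5925 0.3006 0.1197] [307. 140.]
side head_center place_of 0.55 [0.5988 0.3008 0.0133] [311. 177.]
side head_center boxes_of 0.72 [0.592  0.2872 0.0287] [310. 175.]
```

View pics/m3.png

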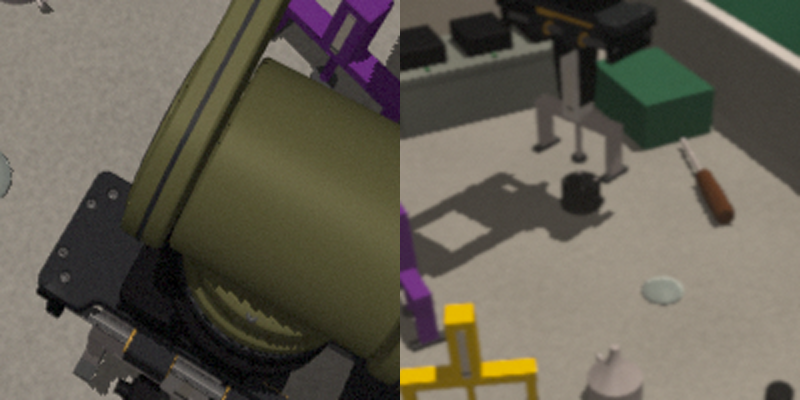

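The legs straddle the drum in the side view (foot at crop 580,158 over drum 581,193). The estimates differ by about 5 mm in y, so I'll refine offline by fitting cylinder silhouettes to the first pictures.

Run:
```python
from h import *
from scipy.optimize import minimize
def mask(c,pts,S=4):
    T=np.linalg.inv(np.array(c['T']));q=pts@T[:3,:3].T+T[:3,3]
    uv=np.c_[c['cx']+c['fx']*q[:,0]/q[:,2],c['cy']+c['fy']*q[:,1]/q[:,2]]
    h=cv2.convexHull(((uv+.5)*S).astype(np.float32)).astype(np.int32)
    m=np.zeros((480*S,640*S),np.uint8);cv2.fillConvexPoly(m,h,255)
    return cv2.resize(m,(640,480),interpolation=cv2.INTER_AREA)/255.
a=np.linspace(0,2*np.pi,60)
def cyl(x,y): return np.vstack([np.c_[x+.027*np.cos(a),y+.027*np.sin(a),0*a+z] for z in(0,.034)])
def box(x,y):
    t=np.radians(22);o=np.array([[i,j] for i in(-.013,.013) for j in(-.013,.013)])@np.array([[np.cos(t),np.sin(t)],[-np.sin(t),np.cos(t)]])
    return np.vstack([np.c_[o+[x,y],np.full(4,z)] for z in(.067,.135)])
for n,win in(('scene',(360,455,425,480)),('side',(295,160,328,192))):
    c=shot(n);im=cv2.imread('pics/%s0.png'%n).astype(int)
    dark=(im.max(2)<60).astype(float)
    x0,y0,x1,y1=win
    D=dark[y0:y1,x0:x1];D=cv2.morphologyEx(D,cv2.MORPH_CLOSE,np.ones((3,3)))
    best=[]
    for x in np.arange(.588,.612,.001):
        for y in np.arange(.292,.314,.001):
            best.append((np.abs(mask(c,cyl(x,y))[y0:y1,x0:x1]-D).sum(),x,y))
    best.sort();print(n,D.sum(),[tuple(np.round(b,3)) for b in best[:4]])
    print('\n'.join(''.join('#' if k else '.' for k in r) for r in D.astype(int)) if n=='side' else '')
```

```text
scene 535.0 [(np.float64(68.012), np.float64(0.603), np.float64(0.306)), (np.float64(74.137), np.float64(0.603), np.float64(0.305)), (np.float64(79.937), np.float64(0.604), np.float64(0.305)), (np.float64(80.749), np.float64(0.602), np.float64(0.306))]

side 330.0 [(np.float64(116.341), np.float64(0.598), np.float64(0.305)), (np.float64(116.906), np.float64(0.598), np.float64(0.303)), (np.float64(117.549), np.float64(0.599), np.float64(0.305)), (np.float64(118.031), np.float64(0.599), np.float64(0.306))]
.................................
.................................
.................................
.................................
.................................
.................................
.................................
..........###########............
.........#############...........
........##############...........
........##############...........
........################.........
.......#################.........
.......#################.........
.......#################.........
.......#################.........
.......#################.........
.......##################........
......###################........
......####################.......
.....#####################.......
.....#####################.......
.....####################........
.....####################........
......##################.........
........###############..........
.............#####...............
.................................
.................................
.................................
.................................
.................................
```

The silhouettes give (600.7,306.4) and (599.5,305.6) mm after correction. That is within about 2 mm of the current axis, so I'll lower gently.

```bash
python3 -m handwheel '[[20,[-1,0,10],[0,0,0]],[20,[0,0,10],[0,0,0]],[20,[0,0,8],[0,0,0]],[20,[0,0,8],[0,0,0]],[20,[0,0,6],[0,0,0]],[20,[0,0,5],[0,0,0]],[20,[0,0,4],[0,0,0]],[20,[0,0,3],[0,0,0]],[20,[0,0,2],[0,0,0]],[20,[0,0,1],[0,0,0]],[20,[0,0,0],[0,0,0]],[20,[0,0,0],[0,0,0]]]'; python3 -m handwheel '[[20,[0,0,1],[0,0,0]],[20,[0,0,0.5],[0,0,0]],[20,[0,0,0],[0,0,0]]]'
```

```text
time_s: 10.92
eef_pos: [0.5995, 0.306, 0.0848]
tool_rot: [0.0, -0.191, 0.982, 0.0]
contact_force: [-1.0, -0.4, -2.7]
finger_gap: 0.0259
time_s: 11.3
eef_pos: [0.5996, 0.306, 0.0832]
tool_rot: [0.0, -0.191, 0.982, 0.0]
contact_force: [-0.2, 0.2, -4.2]
finger_gap: 0.0257
```

```bash
python3 -m handwheel '[[20,[0,0,0.6],[0,0,0]],[20,[0,0,0.4],[0,0,0]],[20,[0,0,0],[0,0,0]]]'; python3 -m handwheel '[[20,[0,0,0.5],[0,0,0]],[20,[0,0,0.2],[0,0,0]],[20,[0,0,0],[0,0,0]]]'
python3 - <<'E'
from h import *
plan([.5985,.3055,.0816],112)
c=shot('side','side4.png');find('side',c)
cv2.imwrite('pics/m4.png',cv2.resize(c['frame'][100:220,240:400],(800,600),interpolation=cv2.INTER_CUBIC)[:,:,::-1])
E
```

```text
time_s: 11.68
eef_pos: [0.5996, 0.306, 0.0822]
tool_rot: [0.0, -0.191, 0.982, 0.0]
contact_force: [-0.6, 0.2, -3.7]
finger_gap: 0.0262
time_s: 12.05
eef_pos: [0.5995, 0.306, 0.0816]
tool_rot: [0.0, -0.191, 0.982, 0.0]
contact_force: [-0.5, 0.3, -2.9]
finger_gap: 0.0256
t 12.05 pos [0.5995 0.306  0.0816] q6 -1.56 jaw 112.0 turn wz 0.0 level wx wy [ 0.      0.0003 -0.    ] shift [ 1.2 -0.1  0. ] F [-0.5  0.3 -2.9] gap 0.0256
side gauge_grip place_of 0.73 [0.6021 0.3086 0.1   ] [310. 145.]
side gauge_grip place_of 0.63 [0.3398 0.0077 0.1041] [250. 251.]
side gauge_grip place_of 0.57 [0.34  0.199 0.1  ] [218. 197.]
side gauge_grip boxes_of 0.92 [0.3402 0.0024 0.0688] [253. 268.]
side gauge_grip boxes_of 0.82 [0.3371 0.181  0.0663] [222. 216.]
side gauge_grip boxes_of 0.76 [0.5946 0.2992 0.0635] [309. 161.]
side head_center place_of 0.82 [0.5992 0.3044 0.0143] [310. 176.]
side head_center boxes_of 0.54 [0.5873 0.2842 0.0214] [309. 179.]
```

View pics/m4.png

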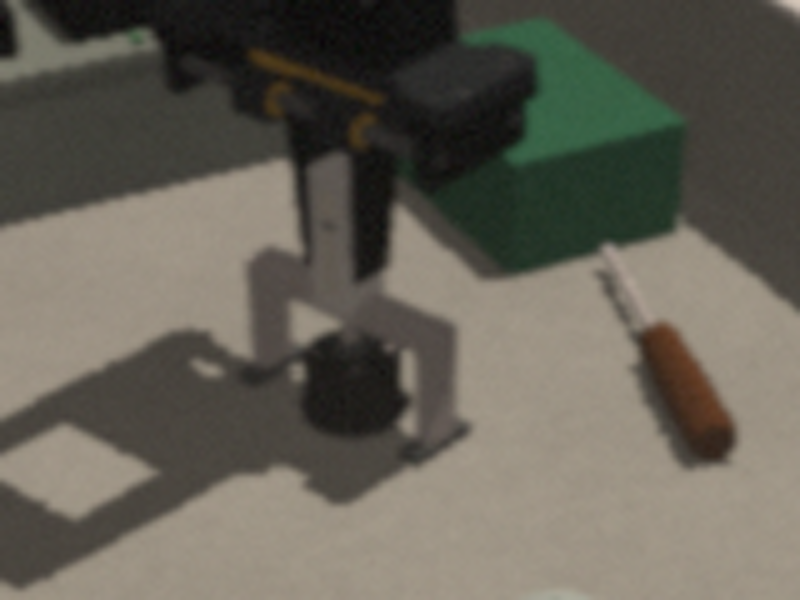

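The gauge stands astride the drum with the foot mid-back, but the shelf only partly carries it so far (2.9 N still on the wrist). I'll press a touch lower.

```bash
python3 -m handwheel '[[20,[0,0,0.4],[0,0,0]],[20,[0,0,0],[0,0,0]]]'; python3 -m handwheel '[[20,[0,0,0.4],[0,0,0]],[20,[0,0,0],[0,0,0]]]'
```

```text
time_s: 12.55
eef_pos: [0.5996, 0.306, 0.0816]
tool_rot: [0.0, -0.191, 0.982, 0.0]
contact_force: [-1.3, -0.5, 1.9]
finger_gap: 0.0261
time_s: 12.8
eef_pos: [0.5996, 0.306, 0.0816]
tool_rot: [0.0, -0.191, 0.982, 0.0]
contact_force: [-3.1, -0.9, 4.3]
finger_gap: 0.0259
```

```bash
python3 -m handwheel '[[20,[0,0,-0.4],[0,0,0]],[20,[0,0,0],[0,0,0]],[40,[0,0,0],[0,0,0]],[60,[0,0,0],[0,0,0]],[60,[0,0,0],[0,0,0]],[60,[0,0,0],[0,0,0]],[60,[0,0,0],[0,0,0]],[60,[0,0,-10],[0,0,0]],[60,[0,0,-20],[0,0,0]],[60,[0,0,-30],[0,0,0]],[60,[0,0,-40],[0,0,0]],[60,[0,0,-40],[0,0,0]],[60,[0,0,-20],[0,0,0]],[60,[30,0,0],[0,0,0]],[60,[40,0,0],[0,0,0]],[60,[40,0,0],[0,0,0]],[60,[40,0,0],[0,0,0]],[60,[30,0,0],[0,0,0]],[60,[0,0,0],[0,0,0]],[60,[0,0,0],[0,0,0]]]'
python3 - <<'E'
from h import *
ims=[]
for n in('scene','side'):
    c=shot(n,n+'5.png');find(n,c);f=c['frame'];a,b=(310,320) if n=='scene' else (230,90)
    ims.append(cv2.resize(f[b:b+160,a:a+160],(400,400),interpolation=cv2.INTER_CUBIC))
    d=c['depth'];v,u=np.nonzero(d);z=d[v,u];T=np.array(c['T'])
    P=np.c_[(u-c['cx'])/c['fx']*z,(v-c['cy'])/c['fy']*z,z]@T[:3,:3].T+T[:3,3]
    for lo,hi in((.128,.145),(.061,.073)):
        m=(np.hypot(P[:,0]-.6,P[:,1]-.306)<.08)&(P[:,2]>lo)&(P[:,2]<hi)
        if m.sum()>8: r=cv2.minAreaRect(P[m][:,:2].astype(np.float32)*1000);print(n,lo,np.round(r[0],1),np.round(r[1],1),round(r[2],1),np.median(P[m,2]).round(4))
cv2.imwrite('pics/m5.png',np.hstack(ims)[:,:,::-1])
E
```

```text
time_s: 15.3
eef_pos: [0.4331, 0.2387, 0.2414]
tool_rot: [0.0, -0.191, 0.982, 0.0]
contact_force: [-0.4, -1.1, -0.2]
finger_gap: 0.0599
scene gauge_grip place_of 0.98 [0.602  0.3052 0.0988] [399. 474.]
scene gauge_grip place_of 0.75 [0.338  0.1952 0.1029] [489. 290.]
scene gauge_grip place_of 0.61 [0.3455 0.011  0.1018] [400. 207.]
scene gauge_grip boxes_of 0.92 [0.3453 0.2006 0.0682] [482. 306.]
scene gauge_grip boxes_of 0.84 [0.3552 0.0137 0.0697] [394. 222.]
scene gauge_grip boxes_of 0.76 [0.614  0.2818 0.0702] [377. 469.]
scene head_center boxes_of 0.59 [0.6156 0.2825 0.0197] [372. 478.]
scene 0.128 [601.5 306.4] [27.3 25.7] 21.8 0.1354
scene 0.061 [615.3 271.6] [20.4 49. ] 22.1 0.0675
side gauge_grip place_of 0.97 [0.3423 0.1992 0.1007] [219. 197.]
side gauge_grip place_of 0.84 [0.6031 0.3082 0.1   ] [310. 145.]
side gauge_grip place_of 0.62 [0.3412 0.01   0.101 ] [250. 252.]
side gauge_grip boxes_of 0.84 [0.3399 0.0004 0.0695] [254. 268.]
side gauge_grip boxes_of 0.81 [0.5972 0.2979 0.0662] [310. 160.]
side gauge_grip boxes_of 0.76 [0.3395 0.1886 0.0704] [221. 212.]
side head_center place_of 0.6 [0.5993 0.3055 0.0157] [310. 176.]
side head_center boxes_of 0.57 [0.5867 0.2857 0.0205] [309. 179.]
side 0.128 [598.7 306.5] [30.  27.6] 23.6 0.1338
side 0.061 [597.1 305. ] [ 24.4 123.6] 22.0 0.0662
```

View pics/m5.png

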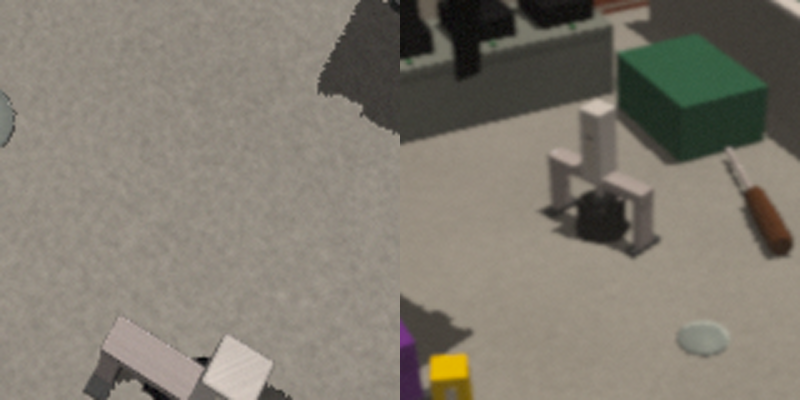

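The gauge stands upright: housing top 135 mm, bridge 67 mm, the same as on the bare shelf. Its axis is over the drum (side crop 600,215), and the arm is clear. Handing in.

```bash
python3 -c "
from cell import robot
print(robot.close_job())"
```

```text
the job is handed in; nothing more can be done
None
```

The grey bridge gauge now stands upright on the shelf astride the black lamp head, and the job is handed in. I gripped it by its housing, lowered it in small steps until the wrist force showed the shelf carrying it, then let go and pulled back clear, at about 15 s on the clock.

**Standing height:** the last depth readings put the housing top at 134–135 mm and the bridge at 66–67 mm, as on the bare shelf, with the yaw unchanged at about 22°.

**Position on the head:** the gauge axis is within about 2 mm of the head's measured centre. The head itself lies where it did to within camera accuracy (network: 0.601, 0.300 before and 0.599, 0.306 after; noise is about 4 mm).

**Not checked or in disagreement:**
- The slide reading could not be read directly. I infer about 32 mm from the legs standing on the shelf and the foot sitting on the back.
- Early network estimates of the head were up to 6 mm off in y from my silhouette fits. I went with the fits, and the final pictures agree with them.

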